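Turn the gem viewer's polariser four clicks

ROBOT

A 6-joint arm with a two-finger parallel gripper is mounted at the origin on the work surface; the furniture and walls round the work are solid. World frame = base frame: x ahead of the robot, y to its left, z up, the work surface at z = 0. Lengths are in m, angles in degrees, forces in N, time in s.
With the tool pointing down it reaches from about 0.3 to 0.95 m from the base axis. Payload 3.1 kg.
Tool frame: the origin (TCP) lies at the very end of the fingers, on their centre line; the grasp point (between the pads) lies 19 mm behind it; z points along the fingers, y is the line along which they close (so a half turn about z gives the same grasp; the last joint's range is limited). The gripper opens to 85 mm and grips with 20 to 120 N. Pads are 22 mm wide; open, the fingers measure 114 mm over their backs; the gripper's body (76 mm by 85 mm) begins 54 mm behind the grasp point. The pads swing forward as they close: fully open they stand 13 mm farther back than shut.
Start: joints at [-80.884, 17.653, 93.61, -0, 68.738, -3.994], TCP at [0.142, -0.609, 0.231] pointing down, gripper open.
Joint ranges: [-175.34, 175.34], [-45.06, 112.39], [2.9, 150.54], [-68.45, 248.45], [3.09, 151.38], [-168.51, 168.51]. Speed limits (degrees/s): [159.86, 159.86, 180, 180, 180, 180].

INTERFACE

Orientations are given as a 3x3 rotation matrix whose columns are the frame's x, y, z axes.
In Python, from workcell import arm, cams, workorder gives the robot as it stands.
- The arm moves only by the shell command python3 -m handwheel 'ROWS' [OPENING] [FORCE]. ROWS is JSON, a list of rows, each a list of 4 numbers: the shift along the tool's x, y, z in cm, then the turn about the tool's z in degrees. A call has 1 to 5 rows; each row shifts and turns the commanded pose from where the row before left it, along the tool's axes as they then stand; what a row does not reach is not made up. A row lasts 1/10 s, in which the tool goes at most 50 mm and 8.59 degrees, less where a joint would pass 70% of its speed; a pose out of reach is approached as far as the arm can. A call with a gripper value outside its range is refused whole. OPENING is the opening, from 0 (shut) to 1 (fully open), set as the call begins (- or left out, the last holds). The fingers move at their own pace and stop on an object; FORCE is the grip in N (left out, the last holds). Time passes only in rows, so rows that do not move let the fingers close. It gives the time, the measured TCP pose, the force, the opening and the grip force at its end, in the units of the state.
- arm.state(): the state, without advancing time (a new reading comes with each control period).
- cams.read_camera(name): name is "scene" or "side" or "wrist"; returns the picture (400x640x3 uint8, blue, green, red); there is no depth.
- cams.camera_info(name): a dict with "vfov" (degrees; the focal length in pixels is half the picture's height over the tangent of half this angle, whatever the lens; pixels are square), "cx", "cy" (the principal point, pixels), "view" (4x4, takes a point from world to camera coordinates). Camera axes: x right, y up, looking along -z (the intrinsics and any distortion apply to the point x, -y, -z); pixel columns grow to the right and rows downward; lengths in m; the calibration is good to about 2 mm. A picture is of the moment at which its call begins: read the wrist's pose just before it. camera_info takes no time and is no camera call; for the wrist camera it gives the pose at the moment of the call.
- workorder.hand_in(): hands the job in; it is judged then, once.
The state is a dict: "time_s": time; "joint_pos": joint angles; "joint_velocities": joint speeds; "joint_efforts": joint torques, N m; "ee_pos": TCP position; "ee_rot": TCP orientation; "wrist_force": force on the tool from outside, world axes, zero at the start; "ft_torque": the same for the moment, N m; "gripper_width": opening from 0.0 (shut) to 1.0 (fully open); "gripper_force": force on a finger pad.
Only numpy, scipy, OpenCV 4.12 (cv2) and the standard library are available. Lean on these libraries where they do the work, as an engineer would, in place of code of your own. Each camera call takes 0.05 s, during which the arm holds its last target. There are 200 camera calls.

TASK

The stone's first colour has been noted on the pleochroism viewer. To show its second colour, press the red lamp switch on top of the column down with a fingertip until it latches, then push the lever of the polariser ring exactly four clicks clockwise as seen from above (a quarter turn) from where it now stands, leave it resting in that click stop and draw clear. Push gently with a fingertip or the outside of the fingers only: pinch and lift nothing, and leave the stone on the stage and the things lying round the viewer where they are.

Things in the scene. Friction and masses are not known exactly. Their poses are not given: they have to be found in the camera images.
- viewer: grey gem viewer, fixed on the table: foot 156 x 100 mm, round lamp house with a stage (top 61 mm high), square column, and an arm 46 mm wide with a round head (radius 52 mm, flat top 154 mm high, nine white ticks at the click stops) above the stage. Origin: on the table below the head's centre. +z up, +x from head to column (arm ends at +100 mm). Yaw about 0.6 to 1.6 rad
- ring_axis (a point): centre of the black polariser ring, on the head's flat top (154 mm high); the ring turns about the vertical through it. Ring radius 31 mm, its top 14 mm above this point. Round it nothing stands above the flat top but the lever and, on the arm, the lamp switch
- lever (a point): middle of the ring's black finger lever, 44 mm from the ring's axis, 15 mm above the head's flat top. The lever is an upright radial fin with a white line on top: 9 mm thick, 28 to 54 mm from the axis, 4 to 26 mm above the flat top. Push it sideways with a fingertip 6 mm or more above the flat top
- polariser (a joint): ring angle, rad, growing clockwise seen from above. Lever along the viewer's -y at 0, -x at 1.571, +y at 3.142. Click stops every 0.3927 rad (22.5 deg) from 0 to 3.142, end stops just beyond; it starts in one of the first four. A sprung plunger holds each stop: about 4 N at the lever moves it off; past half-way it snaps on into the next stop by itself; let go, it stays in its stop
- switch_top (a point): centre of the top of the red lamp switch, a button 18 mm across on top of the column, 83 mm from the ring's axis along the viewer's +x. Off: 163 mm above the table, 9 mm proud of the arm; latched on: 158 mm, still 4 mm proud
- lamp_switch (a joint): travel of the lamp switch in m, growing downward: 0 off, 0.005 fully down, where it stays (on). It moves with about 3 N
- test_stone: smooth grey stone, 38 x 30 x 22 mm, loose on the stage under the head; origin under its centre. To be left alone
- loupe: folding loupe, 25 x 45 x 14 mm, loose on the table; origin under its centre. A bystander, to be left alone
- pale_stone: pink polished palm stone, 46 x 33 x 21 mm, loose on the table; origin under its centre. A bystander, to be left alone
- green_jar: black round gem jar with a green gem, 33 x 33 x 22 mm, loose on the table; origin under its centre. A bystander, to be left alone
- blue_jar: black round gem jar with a blue gem, 33 x 33 x 22 mm, loose on the table; origin under its centre. A bystander, to be left alone
- torch: black pocket torch, 26 x 113 x 26 mm, loose on the table; origin under its centre. A bystander, to be left alone

How it is judged (in metres and radians):
On the way, in this order (a step that is already met when the one before it is completed fails the run):
1. the lamp switch is pressed down and latched (value of joint lamp_switch above 0.004 m), for 0.1 s.
2. the polariser rests four clicks clockwise of where it stood (distance of lever from where it was at the start of the episode between 0.0584 and 0.0658 m and velocity of joint polariser between -0.1 and 0.1 rad/s), for 0.2 s.
At the end, for the whole second after the job is handed in: the lamp switch is down by more than 4 mm of its 5 mm; the polariser ring rests within 0.12 rad of four clicks (1.571 rad) clockwise from its start; the stone on the stage has moved less than 8 mm, and the loupe, palm stone, jars and torch less than 20 mm (all of step 2 and value of joint lamp_switch above 0.004 m and distance of test_stone from where it was at the start of the episode below 0.008 m and distance of each of loupe, pale_stone, green_jar, blue_jar, torch from where it was at the start of the episode below 0.02 m); the robot touches nothing.
It fails at once if the stone on the stage is knocked or moved (8 mm) (distance of test_stone from where it was at the start of the episode above 0.008 m).
It fails at once if the ring or its lever is pinched, or pushed roughly (over 25 N) (contact force between the fingers and polariser above 25 N).
It fails at once if something lying round the viewer is lifted, carried or pushed away (20 mm) (distance of any of loupe, pale_stone, green_jar, blue_jar, torch from where it was at the start of the episode above 0.02 m).
It also fails if it takes over 56 s, if anything falls off the work surface, if the arm or the gripper's body presses on something with over 40 N, if the wrist force passes 120 N, or if a joint passes its speed limit or range.

## Working session

There is one attempt and no reset: what is moved stays moved. The work goes in short steps, Python scripts to look and compute and a shell command to move; the robot and the scene stay as the last step left them, time stands still between calls to the robot, and variables do not carry over. Pictures are saved under pics/ and viewed, at most 10 in all, crops included, and the job is handed in when it is done.

```bash
mkdir -p pics; python3 - <<'E'
from workcell import arm,cams
import cv2,numpy as np
s=arm.state();print(s['time_s'],s['ee_pos'],s['ee_rot'],s['gripper_width'])
for n in("scene","side","wrist"):
    i=cams.camera_info(n);print(n,{k:(np.round(v,4).tolist() if k=='view' else v) for k,v in i.items()})
    im=cams.read_camera(n);cv2.imwrite(f'pics/{n}0.png',im)
E
```

```text
0.0 [ 0.14159571 -0.6079073   0.23005365] [[ 9.73940751e-01  2.26802298e-01 -3.62758181e-04]
 [ 2.26802533e-01 -9.73938162e-01  2.25115713e-03]
 [ 1.57263573e-04 -2.27476814e-03 -9.99997400e-01]] 1.000891315858895
scene {'vfov': 53.765746015647125, 'cx': 319.8770345157978, 'cy': 195.3696500181181, 'view': [[-0.754, -0.6568, 0.0042, 0.3499], [0.4742, -0.5399, 0.6954, -0.3099], [-0.4545, 0.5264, 0.7186, -0.7486], [0.0, 0.0, 0.0, 1.0]]}
side {'vfov': 46.367519450904325, 'cx': 316.2391355272014, 'cy': 200.07600990181098, 'view': [[0.9558, -0.2934, -0.0206, -0.4177], [0.142, 0.3991, 0.9058, -0.1969], [-0.2576, -0.8687, 0.4232, -0.8311], [0.0, 0.0, 0.0, 1.0]]}
wrist {'vfov': 64.9913034066881, 'cx': 320.8803203225821, 'cy': 202.28355149705644, 'view': [[0.2272, -0.9739, -0.0027, -0.6231], [0.9387, 0.2197, -0.2658, 0.0348], [0.2595, 0.0579, 0.964, -0.3782], [0.0, 0.0, 0.0, 1.0]]}
```

View pics/scene0.png

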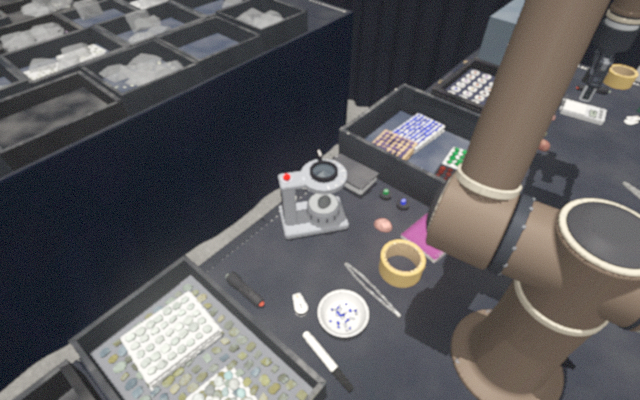

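View pics/side0.png

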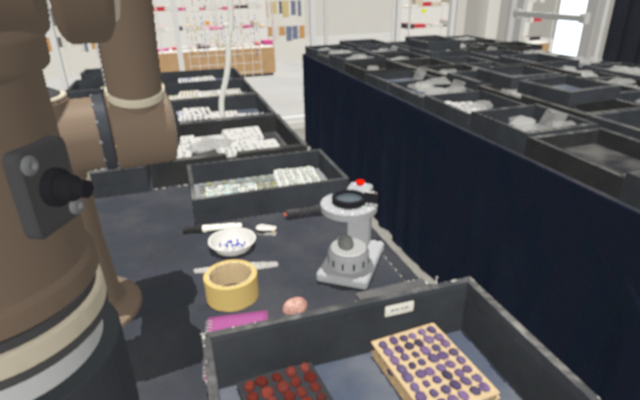

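View pics/wrist0.png

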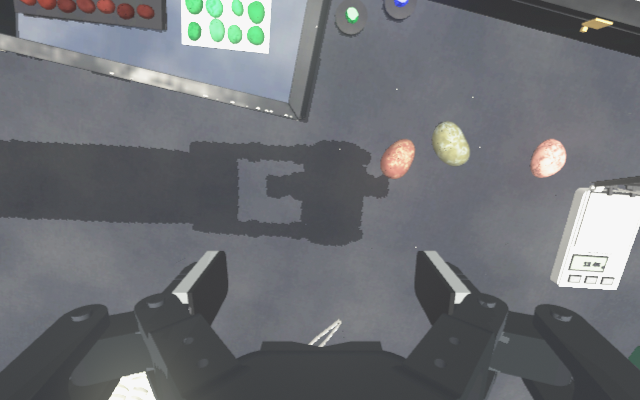

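The scene view shows the viewer with the red switch at about (287,177), the ring at (322,172) and the lever up at about (319,154). In the side view the switch is at (360,182) and the ring at (349,199). The wrist view does not show the viewer. Next I triangulate these.

```bash
cat > h.py <<'E'
import cv2,numpy as np
from workcell import arm,cams
def ray(info,px):
    f=200/np.tan(np.radians(info['vfov']/2)); V=np.array(info['view'])
    d=np.array([(px[0]-info['cx'])/f,-(px[1]-info['cy'])/f,-1]); R=V[:3,:3]
    d=R.T@d; return -R.T@V[:3,3], d/np.linalg.norm(d)
def onz(info,px,z):
    c,d=ray(info,px); return c+d*(z-c[2])/d[2]
def tri(obs):
    A=np.zeros((3,3));b=np.zeros(3);rs=[ray(*o) for o in obs]
    for c,d in rs:
        P=np.eye(3)-np.outer(d,d);A+=P;b+=P@c
    p=np.linalg.solve(A,b); return p,[np.linalg.norm(np.cross(p-c,d)) for c,d in rs]
def proj(info,p):
    f=200/np.tan(np.radians(info['vfov']/2)); V=np.array(info['view']); q=V[:3,:3]@p+V[:3,3]
    return np.array([info['cx']-f*q[0]/q[2],info['cy']+f*q[1]/q[2]])
def red(im,box=None):
    h=cv2.cvtColor(im,cv2.COLOR_BGR2HSV)
    m=(((h[...,0]<8)|(h[...,0]>172))&(h[...,1]>170)&(h[...,2]>100)).astype(np.uint8)
    if box: k=np.zeros_like(m);x0,y0,x1,y1=box;k[y0:y1,x0:x1]=1;m*=k
    n,_,st,ce=cv2.connectedComponentsWithStats(m)
    j=1+np.argmax(st[1:,4]);return ce[j],st[j]
E
python3 - <<'E'
from h import *
I={n:cams.camera_info(n) for n in('scene','side')}
a=cv2.imread('pics/scene0.png');b=cv2.imread('pics/side0.png')
ra,sa=red(a,(270,160,305,190));rb,sb=red(b,(345,170,375,195));print(ra,sa,rb,sb)
p,e=tri([(I['scene'],ra),(I['side'],rb)]);print('switch',p,e)
p,e=tri([(I['scene'],(323,172)),(I['side'],(349,199))]);print('ring',p,e)
A=cv2.resize(a[140:250,260:420],(800,550),interpolation=cv2.INTER_CUBIC)
cv2.imwrite('pics/c1.png',A)
B=cv2.resize(b[165:290,290:450],(768,600),interpolation=cv2.INTER_CUBIC);cv2.imwrite('pics/c2.png',B)
E
```

```text
[286.31578947 176.94736842] [284 175   5   5  19] [359.70212766 180.78723404] [355 178  10   7  47]
switch [0.53826579 0.02899289 0.16114068] [np.float64(0.0018148250999505127), np.float64(0.0018148250999505333)]
ring [ 0.49028488 -0.03821611  0.15835477] [np.float64(0.0017003103405178717), np.float64(0.0017003103405177989)]
```

View pics/c1.png

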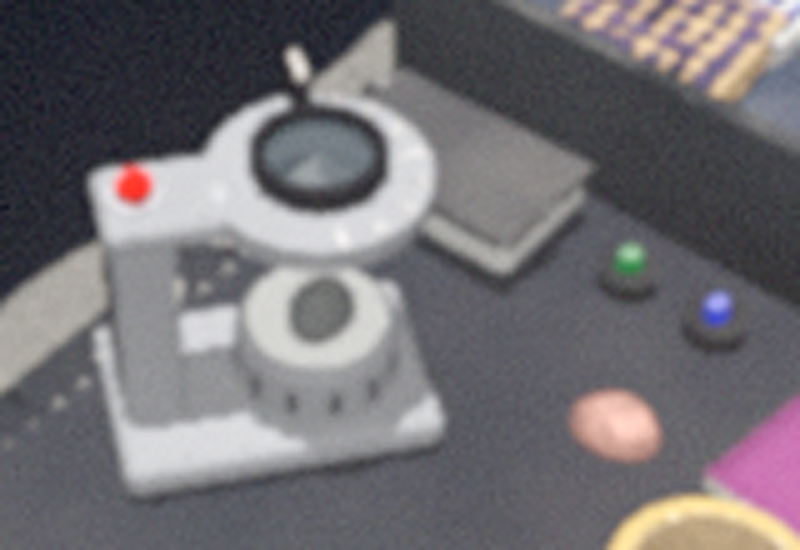

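```bash
python3 - <<'E'
from h import *
I={n:cams.camera_info(n) for n in('scene','side','wrist')}
sw=np.array([.5383,.0290]);r=np.array([.4903,-.0382])
y=np.arctan2(*(sw-r)[::-1]);print('yaw',y,np.linalg.norm(sw-r))
L=onz(I['scene'],(319.4,152.4),.180);print(L,'r',np.linalg.norm(L[:2]-r))
a=np.arctan2(*(L[:2]-r)[::-1]);print('theta',(y-np.pi/2-a)/.3927)
V=np.array(I['wrist']['view']);c=-V[:3,:3].T@V[:3,3];s=arm.state();R=np.array(s['ee_rot']);print('cam in tool',R.T@(c-s['ee_pos']),R.T@V[2,:3])
E
```

```text
yaw 0.9505468408120753 0.0825823225636092
[ 0.52166522 -0.0634293   0.18      ] r 0.04025288320411042
theta 0.14553470318442124
cam in tool [ 0.06727429 -0.00051392 -0.14200718] [ 2.65974404e-01  4.84244041e-04 -9.63979970e-01]
```

View pics/c2.png

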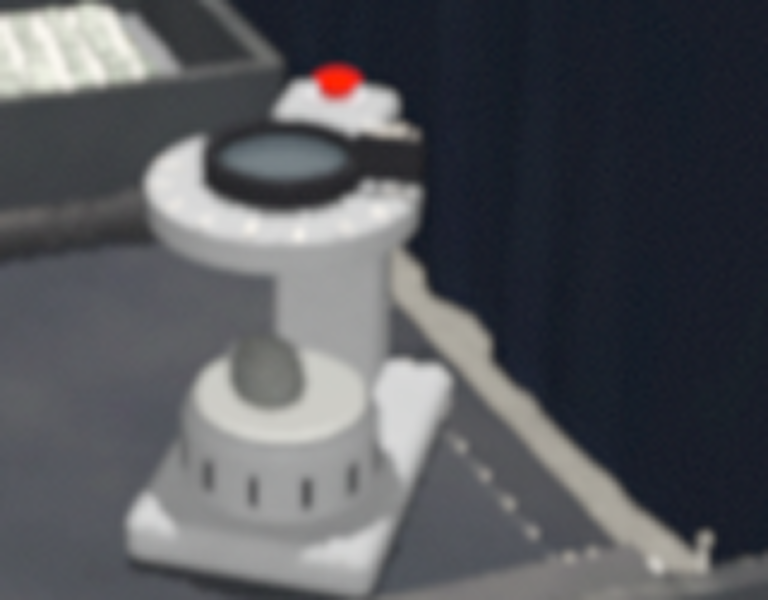

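The lever's white top is at crop (297,62), which puts the lever at about click stop 0. The lever and ring lie clear of the column. I'll raise the tool, shut the fingers and go over for a close wrist look.

```bash
python3 -m handwheel '[[0,0,-3.5,0],[0,0,-3.5,0],[3.4,-3.5,0,0],[3.4,-3.5,0,0],[3.4,-3.5,0,0]]' 0 20
python3 -m handwheel '[[3.4,-3.5,0,0],[3.4,-3.5,0,0],[3.4,-3.5,0,0],[3.4,-3.5,0,0],[3.4,-3.5,0,0]]'
python3 -m handwheel '[[3.4,-3.5,0,0],[3.4,-3.5,0,0],[3.4,-3.5,0,0],[3.4,-3.5,0,0],[3.0,-3.0,0,0]]'
python3 -m handwheel '[[0,0,0,-8.2],[0,0,0,-8.2],[0,0,0,-8.2],[0,0,0,-8.2],[0,0,0,-8.2]]'
python3 -m handwheel '[[0,0,0,0],[0,0,0,0],[0,0,0,0]]'
```

```text
time_s: 0.65
ee_pos: [0.2177, -0.482, 0.3012]
ee_rot: [[0.974, 0.225, 0.0], [0.225, -0.974, 0.0], [0.0, -0.0, -1.0]]
wrist_force: [0.9, 0.6, 0.3]
gripper_width: 0.15
gripper_force: 0.0
time_s: 1.15
ee_pos: [0.3436, -0.2724, 0.3011]
ee_rot: [[0.974, 0.226, 0.0], [0.226, -0.974, -0.0], [0.0, 0.0, -1.0]]
wrist_force: [0.5, -0.5, 0.1]
gripper_width: 0.007
gripper_force: 0.0
time_s: 1.65
ee_pos: [0.4668, -0.0688, 0.3012]
ee_rot: [[0.974, 0.228, 0.0], [0.228, -0.974, 0.0], [0.0, -0.0, -1.0]]
wrist_force: [-0.9, 0.2, -0.5]
gripper_width: 0.001
gripper_force: 0.0
time_s: 2.15
ee_pos: [0.4659, -0.0709, 0.3009]
ee_rot: [[0.581, 0.814, -0.001], [0.814, -0.581, 0.0], [-0.0, -0.001, -1.0]]
wrist_force: [0.4, -0.3, 0.8]
gripper_width: 0.001
gripper_force: 0.0
time_s: 2.45
ee_pos: [0.4661, -0.0711, 0.3012]
ee_rot: [[0.588, 0.809, -0.0], [0.809, -0.588, 0.0], [-0.0, -0.0, -1.0]]
wrist_force: [-0.2, -0.6, -0.8]
gripper_width: -0.001
gripper_force: 0.0
```

```bash
python3 - <<'E'
from h import *
i=cams.camera_info('wrist');im=cams.read_camera('wrist');cv2.imwrite('pics/w1.png',im)
import json;json.dump({k:(np.array(v).tolist()) for k,v in i.items() if k in('vfov','cx','cy','view')},open('w1.json','w'))
for p in [(.4903,-.0382,.168),(.5383,.029,.163),(.5217,-.0634,.18)]: print(proj(i,np.array(p)))
c,st=red(im);print(c,st,onz(i,c,.163))
E
```

```text
[321.74846384 147.78515852]
[321.01632143  44.58094019]
[370.09203779 151.55994396]
[313.5  54.5] [313  54   2   2   2] [0.52896686 0.02662762 0.163     ]
```

View pics/w1.png

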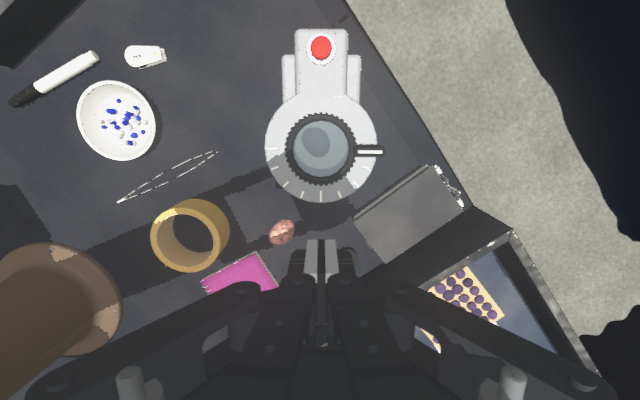

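The wrist view from above shows the switch at about (320,47), the ring centred near (320,148) and the lever's white line at (358–382,151). The counter is well clear. Next I refine these three and check heights against the scene camera.

```bash
python3 - <<'E'
from h import *
import json
i=json.load(open('w1.json'));im=cv2.imread('pics/w1.png');S=cams.camera_info('scene')
h=cv2.cvtColor(im,cv2.COLOR_BGR2HSV)
def comp(m,box):
    k=np.zeros(m.shape,np.uint8);x0,y0,x1,y1=box;k[y0:y1,x0:x1]=1
    n,l,st,ce=cv2.connectedComponentsWithStats(m.astype(np.uint8)*k);j=1+np.argmax(st[1:,4]);return ce[j],st[j],(l==j).astype(np.uint8)
r,st,_=comp((h[...,1]>120)&((h[...,0]<10)|(h[...,0]>170)),(300,25,345,70));print('red',r,st)
d,st2,m=comp(h[...,2]<75,(275,100,356,195));c=max(cv2.findContours(m,cv2.RETR_EXTERNAL,cv2.CHAIN_APPROX_NONE)[0],key=len)
print('ring',cv2.minEnclosingCircle(c),cv2.fitEllipse(c))
# lever white line bounded by black fin
w,st3,m3=comp((h[...,2]>180),(357,147,384,156));print('white',w,st3)
rc=cv2.fitEllipse(c)[0]
P=onz(i,r,.163);Q=onz(i,rc,.168);L=onz(i,w,.18);print(P,Q,L)
yaw=np.arctan2(*(P-Q)[1::-1]);a=np.arctan2(*(L-Q)[1::-1]);print('yaw',yaw,np.linalg.norm((P-Q)[:2]),'rL',np.linalg.norm((L-Q)[:2]),'clicks',(yaw-np.pi/2-a)/.3927)
for n,u,v in(('sw',r,(286.3,176.9)),('ring',rc,(323.5,172)),('lev',w,(319.4,152.4))): print(n,tri([(i,u),(S,v)]))
E
```

```text
red [320.62634409  47.27956989] [311  36  20  23 372]
ring ((313.5, 165.5), 29.807815551757812) ((315.2694091796875, 160.9907684326172), (39.55364990234375, 54.289188385009766), 112.41022491455078)
white [369.87628866 151.48453608] [358 150  25   4  97]
[0.53686582 0.02756552 0.163     ] [ 0.47896892 -0.04414451  0.168     ] [ 0.52158927 -0.06324262  0.18      ]
yaw 0.8915743909188026 0.0921649582501774 rL 0.04670366693176609 clicks -0.656864450302814
sw (array([0.53744855, 0.0282884 , 0.15918325]), [np.float64(0.00019789834393535357), np.float64(0.00019789834393535278)])
ring (array([ 0.48218322, -0.0406046 ,  0.16111229]), [np.float64(0.005690551384524345), np.float64(0.005690551384524412)])
lev (array([ 0.52155143, -0.0632392 ,  0.18017583]), [np.float64(3.8853007265873926e-05), np.float64(3.885300726581517e-05)])
```

```bash
python3 - <<'E'
from h import *
import json
i=json.load(open('w1.json'));im=cv2.imread('pics/w1.png');S=cams.camera_info('scene')
g=cv2.cvtColor(im,cv2.COLOR_BGR2GRAY)
H=cv2.HoughCircles(g[80:215,250:395],cv2.HOUGH_GRADIENT_ALT,1,1,param1=150,param2=.6,minRadius=22,maxRadius=62)
H=H[0]+[250,80,0];print(H)
P=onz(i,(320.6,47.3),.163);L=onz(i,(369.9,151.5),.18)
for u,v,R in H:
    for z in(.154,.168):
        Q=onz(i,(u,v),z);yaw=np.arctan2(*(P-Q)[1::-1]);a=np.arctan2(*(L-Q)[1::-1])
        print(R,z,Q[:2],yaw,np.linalg.norm((P-Q)[:2]),np.linalg.norm((L-Q)[:2]),(yaw-np.pi/2-a)/.3927)
E
```

```text
[[321.         147.          56.34262085]
 [321.         147.          27.43199539]
 [318.         161.          43.15980148]
 [339.         149.          41.29941559]
 [304.         156.          41.30835342]
 [302.         150.          41.2096138 ]
 [306.         134.          41.6811409 ]
 [304.         138.          42.8975029 ]
 [336.         158.          42.00347137]
 [327.         139.          27.43272781]
 [336.         138.          41.63673782]
 [327.         154.          32.45835495]
 [319.         140.          26.95194817]
 [319.         146.          35.46437073]
 [315.         157.          29.24467278]]
56.342620849609375 0.154 [ 0.48938018 -0.03833673] 0.9466783439825124 0.08121291542058412 0.040735853194189334 0.08759935651447381
56.342620849609375 0.168 [ 0.49017047 -0.03727327] 0.9469266501268088 0.07988811366723753 0.040783112792182184 0.1709598544965341
27.431995391845703 0.154 [ 0.48938018 -0.03833673] 0.9466783439825124 0.08121291542058412 0.040735853194189334 0.08759935651447381
27.431995391845703 0.168 [ 0.49017047 -0.03727327] 0.9469266501268088 0.07988
[... 2705 characters left out ...]
5502616771899 0.04318723700775543 0.3945570575295285
26.951948165893555 0.168 [ 0.49228229 -0.03143074] 0.9239429412786847 0.07393202246952087 0.043276214828617474 0.45760858134973886
35.46437072753906 0.154 [ 0.488436   -0.03653838] 0.9240548154447596 0.08032591587890481 0.04259146634519537 0.08048500844710987
35.46437072753906 0.168 [ 0.489272   -0.03556199] 0.9250518288003853 0.07904297821256032 0.04257263464016633 0.15988717670967287
29.244672775268555 0.154 [ 0.47957915 -0.04245273] 0.8853024882658922 0.09045081947337966 0.046890742331232985 -0.5745130000832509
29.244672775268555 0.168 [ 0.48084394 -0.04119   ] 0.8873291286506253 0.0886728284725861 0.04634873503076448 -0.476320421608071
```

Switch at (0.537,0.028,0.163), axis at (0.4887,-0.0395), yaw 54.4°. The lever is in stop 0. Next: over the switch and down to just above it.

```bash
python3 -m handwheel '[[4,-0.1,0,0],[4,0,0,0],[4.2,0,0,0],[0,0,4.5,0],[0,0,4.5,0]]'
python3 -m handwheel '[[0,0,3.0,0],[0,0,0.8,0],[0,0,0,0],[0,0,0,0]]'
```

```text
time_s: 3.0
ee_pos: [0.5395, 0.0295, 0.2121]
ee_rot: [[0.585, 0.811, 0.006], [0.811, -0.585, -0.0], [0.003, 0.005, -1.0]]
wrist_force: [0.2, -0.5, -0.5]
gripper_width: 0.0
gripper_force: 0.0
time_s: 3.4
ee_pos: [0.5385, 0.0281, 0.1751]
ee_rot: [[0.587, 0.81, 0.003], [0.81, -0.587, -0.0], [0.002, 0.003, -1.0]]
wrist_force: [-0.0, -0.0, 0.7]
gripper_width: 0.0
gripper_force: 0.0
```

```bash
python3 -m handwheel '[[0,0,0.5,0],[0,0,0.5,0],[0,0,0.3,0],[0,0,0.2,0]]'
python3 -m handwheel '[[0,0,0.2,0],[0,0,0,0],[0,0,0,0]]'
```

```text
time_s: 3.8
ee_pos: [0.5379, 0.0282, 0.1591]
ee_rot: [[0.586, 0.81, 0.002], [0.81, -0.586, -0.0], [0.001, 0.002, -1.0]]
wrist_force: [1.5, -0.3, 3.3]
gripper_width: -0.001
gripper_force: 1.4
time_s: 4.1
ee_pos: [0.5379, 0.0282, 0.158]
ee_rot: [[0.586, 0.81, 0.002], [0.81, -0.586, -0.0], [0.001, 0.002, -1.0]]
wrist_force: [-1.4, 0.3, 7.3]
gripper_width: -0.003
gripper_force: 4.0
```

```bash
python3 -m handwheel '[[0,0,0.1,0],[0,0,0.1,0],[0,0,0,0],[0,0,0,0]]'
```

```text
time_s: 4.5
ee_pos: [0.538, 0.0282, 0.1579]
ee_rot: [[0.586, 0.81, 0.002], [0.81, -0.586, -0.0], [0.001, 0.002, -1.0]]
wrist_force: [-4.9, 0.2, 17.1]
gripper_width: 0.006
gripper_force: 8.6
```

```bash
python3 -m handwheel '[[0,0,-2.5,0],[0,0,-2.5,0],[-2.8,2.3,0,0],[-2.8,2.3,0,0],[0,0,0,0]]'
python3 - <<'E'
from h import *
import json
s=arm.state();R=np.array(s['ee_rot']);a=np.array([.4887,-.0395,.154]);print(s['ee_pos'],R.T@(np.array(s['ee_pos'])-a)*100)
im=cams.read_camera('side');cv2.imwrite('pics/s2.png',im);I=cams.camera_info('side')
c,st=red(im,(340,165,380,195));print(c,st,[proj(I,np.array([.5372,.0283,z])) for z in(.163,.158)])
E
```

```text
time_s: 5.0
ee_pos: [0.5415, -0.0473, 0.2044]
ee_rot: [[0.589, 0.808, 0.0], [0.808, -0.589, -0.002], [-0.001, 0.001, -1.0]]
wrist_force: [-0.5, -0.2, 0.3]
gripper_width: -0.0
gripper_force: 0.0
[ 0.54154034 -0.04731959  0.20440028] [ 2.47301383  4.73805081 -5.03680786]
[359.5        182.36363636] [357 181   6   4  22] [array([358.66696223, 180.73600622]), array([358.62189761, 183.06132504])]
```

The switch has dropped about 1.6 px, as expected for a latched switch. Next I go down beside the lever, on the arm side.

```bash
python3 -m handwheel '[[0.4,-0.1,0,0],[0,0,1.5,0],[0,0,1.2,0],[0,0,0.7,0],[0,0,0,0]]'
python3 -m handwheel '[[-0.4,0,0,0],[-0.3,0,0,0],[-0.3,0,0,0],[0,0,0,0]]'
```

```text
time_s: 5.55
ee_pos: [0.5411, -0.0394, 0.1678]
ee_rot: [[0.586, 0.811, -0.005], [0.811, -0.586, 0.001], [-0.002, -0.004, -1.0]]
wrist_force: [-0.4, 0.7, 0.0]
gripper_width: -0.001
gripper_force: 0.0
time_s: 5.95
ee_pos: [0.5371, -0.0488, 0.1708]
ee_rot: [[0.587, 0.81, 0.001], [0.81, -0.587, -0.0], [0.0, 0.001, -1.0]]
wrist_force: [0.5, 0.0, -0.6]
gripper_width: -0.004
gripper_force: 0.0
```

```bash
python3 -m handwheel '[[-0.2,0,0,0],[-0.2,0,0,0],[-0.1,0,0,0],[0,0,0,0]]'
python3 -m handwheel '[[-0.24,0.08,0,3],[-0.24,0.08,0,3],[0,0,0,0]]'
```

```text
time_s: 6.35
ee_pos: [0.534, -0.0525, 0.1703]
ee_rot: [[0.586, 0.81, -0.0], [0.81, -0.586, 0.0], [0.0, -0.0, -1.0]]
wrist_force: [-0.5, 0.1, 0.7]
gripper_width: -0.002
gripper_force: 0.0
time_s: 6.65
ee_pos: [0.5328, -0.0567, 0.1703]
ee_rot: [[0.668, 0.744, 0.001], [0.744, -0.668, 0.001], [0.001, -0.0, -1.0]]
wrist_force: [0.6, 2.0, -1.1]
gripper_width: -0.002
gripper_force: 1.0
```

```bash
cat > q.py <<'E'
from h import *
s=arm.state();R=np.array(s['ee_rot']);p=R.T@(np.array(s['ee_pos'])-[.4887,-.0395,.154])*100
print('t',s['time_s'],'x,y,z cm',p.round(2),'tool turn',54.4-np.degrees(np.arctan2(R[1,0],R[0,0])))
E
python3 -m handwheel '[[-0.24,0.08,0,3],[-0.24,0.08,0,3],[-0.24,0.08,0,3]]'; python3 q.py
python3 -m handwheel '[[-0.24,0.08,0,3],[-0.24,0.08,0,3],[-0.24,0.08,0,3]]'; python3 q.py
```

```text
time_s: 6.95
ee_pos: [0.5291, -0.064, 0.1702]
ee_rot: [[0.776, 0.63, -0.0], [0.63, -0.776, -0.0], [-0.0, 0.0, -1.0]]
wrist_force: [-0.7, 0.2, -0.9]
gripper_width: -0.002
gripper_force: 0.0
t 6.95 x,y,z cm [ 1.59  4.44 -1.62] tool turn 15.31929173911196
time_s: 7.25
ee_pos: [0.5248, -0.0702, 0.1702]
ee_rot: [[0.865, 0.501, 0.0], [0.501, -0.865, -0.0], [0.0, 0.0, -1.0]]
wrist_force: [2.3, 2.1, -0.6]
gripper_width: 0.001
gripper_force: 1.7
t 7.25 x,y,z cm [ 1.58  4.46 -1.62] tool turn 24.33725504545408
```

The ring snapped past the first click and contact follows the planned arc, so I carry on.

```bash
for k in 1; do python3 -m handwheel '[[-0.24,0.08,0,3],[-0.24,0.08,0,3],[-0.24,0.08,0,3],[-0.24,0.08,0,3],[-0.24,0.08,0,3]]'; python3 q.py; done
python3 -m handwheel '[[-0.24,0.08,0,3],[-0.24,0.08,0,3],[-0.24,0.08,0,3],[-0.24,0.08,0,3],[-0.24,0.08,0,3]]'; python3 q.py
```

```text
time_s: 7.75
ee_pos: [0.5153, -0.0788, 0.1702]
ee_rot: [[0.966, 0.26, -0.0], [0.26, -0.966, -0.0], [-0.001, 0.0, -1.0]]
wrist_force: [0.3, -1.4, -0.2]
gripper_width: 0.003
gripper_force: 0.0
t 7.75 x,y,z cm [ 1.54  4.48 -1.62] tool turn 39.32115857774467
time_s: 8.25
ee_pos: [0.505, -0.0845, 0.1704]
ee_rot: [[1.0, 0.001, 0.002], [0.001, -1.0, -0.0], [0.002, 0.0, -1.0]]
wrist_force: [1.6, 1.2, -1.1]
gripper_width: -0.0
gripper_force: 0.7
t 8.25 x,y,z cm [ 1.63  4.5  -1.63] tool turn 54.339746146873466
```

```bash
python3 -m handwheel '[[-0.25,0.08,0,3],[-0.25,0.08,0,3],[-0.24,0.08,0,3],[-0.24,0.08,0,3],[0,0,0,0]]'; python3 q.py
python3 -m handwheel '[[-0.24,0.08,0,3],[-0.24,0.08,0,3],[-0.24,0.08,0,3],[0,0,0,0]]'; python3 q.py
```

```text
time_s: 8.75
ee_pos: [0.4939, -0.087, 0.1702]
ee_rot: [[0.979, -0.205, -0.001], [-0.205, -0.979, -0.0], [-0.001, 0.0, -1.0]]
wrist_force: [-0.1, -0.5, 0.2]
gripper_width: -0.001
gripper_force: 0.0
t 8.75 x,y,z cm [ 1.48  4.55 -1.62] tool turn 66.22261704328253
time_s: 9.15
ee_pos: [0.4873, -0.0875, 0.1705]
ee_rot: [[0.935, -0.355, 0.001], [-0.355, -0.935, -0.0], [0.001, -0.0, -1.0]]
wrist_force: [1.2, 0.2, -0.6]
gripper_width: 0.001
gripper_force: 0.6
t 9.15 x,y,z cm [ 1.57  4.54 -1.65] tool turn 75.1913682519515
```

Three clicks are done and the fourth is loaded. I go about 8° more, past half-way.

```bash
python3 -m handwheel '[[-0.24,0.08,0,3],[0,0,0,0]]'; python3 q.py
python3 -m handwheel '[[-0.24,0.08,0,3],[-0.16,0.05,0,2],[0,0,0,0],[0,0,0,0]]'; python3 q.py
```

```text
time_s: 9.35
ee_pos: [0.4841, -0.0873, 0.1703]
ee_rot: [[0.915, -0.403, -0.0], [-0.403, -0.915, -0.0], [-0.0, 0.0, -1.0]]
wrist_force: [-0.5, -0.0, -0.2]
gripper_width: 0.004
gripper_force: 0.1
t 9.35 x,y,z cm [ 1.5   4.56 -1.63] tool turn 78.16769075314406
time_s: 9.75
ee_pos: [0.4799, -0.0867, 0.1702]
ee_rot: [[0.877, -0.481, -0.0], [-0.481, -0.877, -0.0], [-0.0, 0.0, -1.0]]
wrist_force: [0.2, 0.1, -0.3]
gripper_width: 0.001
gripper_force: 0.0
t 9.75 x,y,z cm [ 1.5   4.56 -1.62] tool turn 83.16649468178247
```

Force is zero, so it has snapped into the next stop. I draw clear and look.

```bash
python3 -m handwheel '[[0.7,0,0,0],[0.7,0,0,0],[0,0,-4.5,0],[0,0,-4.5,0],[0,0,-4,0]]'
python3 -m handwheel '[[-3.5,-2.3,0,0],[-3.5,-2.3,0,0],[0,0,0,0],[0,0,0,0],[0,0,0,0]]'
python3 - <<'E'
from h import *
i=cams.camera_info('wrist');im=cams.read_camera('wrist');cv2.imwrite('pics/w2.png',im)
a=np.array([.4887,-.0395]);yaw=np.radians(54.4)
for k in(3,4,5):
    t=yaw-np.pi/2-k*.3927; print(k,proj(i,np.array([*(a+.041*np.array([np.cos(t),np.sin(t)])),.18])))
E
```

```text
time_s: 10.25
ee_pos: [0.493, -0.0939, 0.3022]
ee_rot: [[0.876, -0.483, 0.001], [-0.483, -0.876, -0.0], [0.001, -0.0, -1.0]]
wrist_force: [1.2, 0.3, -0.4]
gripper_width: 0.001
gripper_force: 0.0
time_s: 10.75
ee_pos: [0.454, -0.0201, 0.3004]
ee_rot: [[0.876, -0.483, 0.001], [-0.483, -0.876, -0.001], [0.001, 0.0, -1.0]]
wrist_force: [0.0, 0.4, 0.8]
gripper_width: 0.003
gripper_force: 0.0
3 [369.77894545 135.92184754]
4 [370.50149605 155.45706714]
5 [363.90883885 173.51679112]
```

View pics/w2.png

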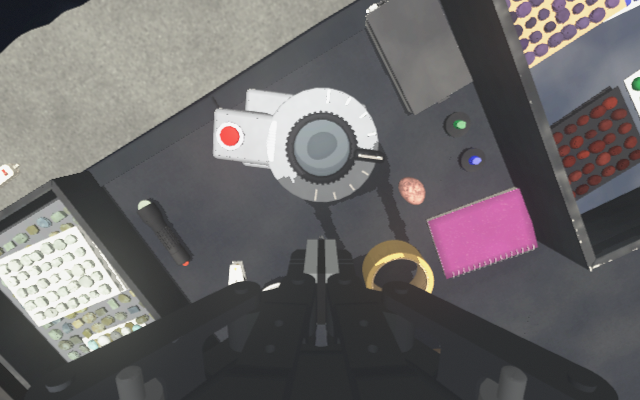

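The lever's white line is at (370,156), matching the fourth stop's prediction of (370.5,155.5). Bystanders are untouched. One quick numeric recheck of the switch before handing in.

```bash
python3 - <<'E'
from h import *
for n,b in(('side',(340,165,380,198)),('scene',(270,160,305,190))):
    im=cams.read_camera(n);o=cv2.imread(f'pics/{n}0.png')
    print(n,red(o,b),red(im,b))
I=cams.camera_info('scene');print([proj(I,np.array([.5372,.0283,z])) for z in(.163,.158)])
E
```

```text
side (array([359.70212766, 180.78723404]), array([355, 178,  10,   7,  47], dtype=int32)) (array([359.5       , 182.36363636]), array([357, 181,   6,   4,  22], dtype=int32))
scene (array([286.31578947, 176.94736842]), array([284, 175,   5,   5,  19], dtype=int32)) (array([286.5, 178. ]), array([285, 177,   4,   3,  10], dtype=int32))
[array([286.36782511, 175.69485436]), array([286.4975067 , 177.36372395])]
```

```bash
python3 -c "from workcell import workorder;print(workorder.hand_in())"
```

```text
the job is handed in; nothing more can be done
None
```

The lamp switch is latched down, the polariser lever rests four clicks clockwise of its start, the arm is drawn clear and the job is handed in at about 11 s; the hand-in returned no verdict.

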